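Fill the front row of the spice rack and hold the last jar over its place

ROBOT

A 6-joint arm with a two-finger parallel gripper is mounted at the origin on a cart in front of the work surface, level with it; the furniture and walls round the work are solid. World frame = base frame: x ahead of the robot, y to its left, z up, the work surface at z = 0. Lengths are in m, angles in rad, forces in N, time in s.
With the tool pointing down it reaches from about 0.325 to 0.9 m from the base axis. Payload 3.5 kg.
Tool frame: the origin (TCP) lies midway between the tips of the shut fingers; the grasp point (between the pads) lies behind it (bot.grasp_offset is the z of the grasp point in the tool frame, in m); z points along the fingers, y is the direction in which the jaws open and shut (so a half turn about z gives the same grasp; the last joint's range is limited). The gripper opens to 85 mm and grips with 20 to 120 N. Pads are 22 mm wide; open, the fingers measure 114 mm over their backs; the gripper's body (76 mm by 85 mm) begins 54 mm behind the grasp point. The pads swing forward as they close: fully open they stand 13 mm farther back than shut.
Start: joints at [-0.103, 0.276, -0.026, 1.268, 0, 1.467], TCP at [0.625, -0, 0.231] pointing down, gripper open.
Joint ranges: [-3.12, 3.12], [-0.85, 1.88], [-1.08, 1.24], [-1.95, 2.15], [-1.57, 1.53], [-3.14, 3.14]. Speed limits (rad/s): [2.57, 2.57, 3.14, 3.14, 3.14, 3.14].

INTERFACE

Orientations are given as a unit quaternion [w, x, y, z].
In Python, from bench import bot gives the robot as it stands.
- The arm moves only by the tool apply_moves, never from a script. Its argument "commands" is one flat list of numbers, 4 for each row, row after row: the shift along the tool's x, y, z in cm, then the turn about the tool's z in degrees. In form: [dx, dy, dz, turn, dx, dy, dz, turn, ...]. A call has 1 to 8 rows; each row is the pose to reach, as a shift and turn from the pose measured when the call began, along the tool's axes at that moment; what a row does not reach only later rows make up. A row lasts 1/12 s, in which the tool goes at most 41.7 mm and 7.16 degrees, less where a joint would pass 70% of its speed; a pose out of reach is approached as far as the arm can. A call with a gripper value outside its range is refused whole. "jaw" is the closure, from -1 (fully open) to 1 (shut), set as the call begins (left out, the last holds). The fingers move at their own pace and stop on an object; "force" is the grip in N (left out, the last holds). Time passes only in rows, so rows that repeat a pose let the fingers close. It gives the time, the measured TCP pose, the force and the opening at its end, in the units of the state.
- bot.read_state(): the state, without advancing time (a new reading comes with each control period).
- bot.get_image(name): name is "scene" or "side" or "wrist"; returns a dict with "pixels" (400x640x3 uint8, red, green, blue), "fx", "fy", "cx", "cy" (pixels), "k1" (the pictures are not rectified: a ray, as slopes to the right and down, at radius r is drawn at 1 + k1 r^2 times it, then the intrinsics apply), "cam_to_world" (4x4, takes a point from camera to world coordinates). Camera axes: x right, y up, looking along -z (the intrinsics and any distortion apply to the point x, -y, -z); pixel columns grow to the right and rows downward; lengths in m; the calibration is good to about 2 mm. A picture is of the moment at which its call begins. There is no depth.
- bot.finish_job(): hands the job in, once; it reports no verdict.
Trained networks look in the newest picture that a camera, given by its name, has taken for a name from the list of things; names that differ only in an ending like _2 or _b are one class to them, and where a whole thing is asked for, a point or a joint stands for the part that bears it (a point fixed in the world has none). Each returns a list of dicts, best first, with "score" (0 to 1); they miss things now and then, are a little off and sometimes report something else, mostly with a low value. They report only what shows in the picture. A call takes as long as a camera call.
- bot.masks_of(camera, label): "mask" (400x640 bool, what is visible of it) and "extent" ([left, top, right, bottom] in pixels, round what is visible of it).
- bot.pinpoint(camera, label): "location" ([row, column] in pixels: a listed point, or the origin of a listed thing).
The state is a dict: "clock": time; "joint_pos": joint angles; "dq": joint speeds; "joint_efforts": joint torques, N m; "position": TCP position; "tcp_rot": TCP orientation; "wrist_force": force on the tool from outside, world axes, zero at the start; "torque": the same for the moment, N m; "width": opening from 0.0 (shut) to 1.0 (fully open).
Only numpy, scipy, OpenCV 4.12 (cv2) and the standard library are available. Lean on these libraries where they do the work, as an engineer would, in place of code of your own. Each camera call takes 0.05 s, during which the arm holds its last target. There are 200 camera calls.

TASK

Two jars still stand beside the spice rack: first put the short one into the empty hollow of the front row, seated on the hollow's floor, and let go of it. Then carry the tall one over the rack and hold it upright and still, centred over the empty hollow of the back row, with its base about 2 cm above the board, so that I can wipe the hollow out under it: finish while holding it there, do not set it down or let go. The tall jar must not touch the rack or the other jars on the way, and everything else stays where it is.

Things in the scene. Friction and masses are not known exactly. Their poses are not given: they have to be found in the camera images.
- rack: fixed wooden spice rack, 220 x 270 mm; origin: centre of its underside; x from the front row to the back row, z up. Board 14 mm thick with round flat hollows 8 mm deep: front row at x = -50 mm, 46 mm wide; back row at x = +50 mm, 54 mm wide; each at y = -78, 0, 78 mm. End cheeks 12 mm thick, 50 mm high (outer faces y = +-135 mm); back rail 34 mm high at x = 98 to 110 mm
- front_place (a point): centre of the floor of the one empty hollow (46 mm wide, 8 mm deep) in the front row, which of the three varies; z up, x from the front row to the back row
- back_place (a point): centre of the floor of the one empty hollow (54 mm wide, 8 mm deep) in the back row, which of the three varies; z up, x from the front row to the back row; the hollow's rim (the board's top) is 8 mm above this point
- short_jar_centre (a point): round spice jar 36 mm in diameter and 76 mm tall, cap included, the shorter of the two jars that stand on the worktop beside the rack, on its left; the point is on its axis, half-way up (38 mm above its base), z along its axis; about 0.1 kg, closed and rigid
- tall_jar_centre (a point): round spice jar 43 mm in diameter and 103 mm tall, cap included, the taller of the two jars that stand on the worktop beside the rack, on its left (its cap is 38 mm wide and 20 mm high); the point is on its axis, half-way up (51.5 mm above its base), z along its axis; about 0.1 kg, closed and rigid
- short_jar: the short jar as a whole; origin at the centre of its base
- tall_jar: the tall jar as a whole; origin at the centre of its base
- front_jar_a_centre (a point): round spice jar 36 mm in diameter and 70 mm tall, cap included, standing in the front row; the point is on its axis, half-way up (35 mm above its base), z along its axis; about 0.1 kg, closed and rigid
- front_jar_b_centre (a point): round spice jar 36 mm in diameter and 78 mm tall, cap included, standing in the front row; the point is on its axis, half-way up (39 mm above its base), z along its axis; about 0.1 kg, closed and rigid
- back_jar_a_centre (a point): round spice jar 43 mm in diameter and 100 mm tall, cap included, standing in the back row; the point is on its axis, half-way up (50 mm above its base), z along its axis; about 0.1 kg, closed and rigid
- back_jar_b_centre (a point): round spice jar 43 mm in diameter and 102 mm tall, cap included, standing in the back row; the point is on its axis, half-way up (51 mm above its base), z along its axis; about 0.1 kg, closed and rigid
- mug_centre (a point): white mug, 79 x 109 x 89 mm high, on the worktop; the point is half-way up
- garlic_centre (a point): garlic bulb, 54 mm wide, 53 mm high; the point is at its middle
- lemon_centre (a point): lemon, 72 x 57 x 58 mm; the point is at its middle
- front_jar_a: the same jar as front_jar_a_centre, as a whole; origin at the centre of its base
- front_jar_b: the same jar as front_jar_b_centre, as a whole; origin at the centre of its base
- back_jar_a: the same jar as back_jar_a_centre, as a whole; origin at the centre of its base
- back_jar_b: the same jar as back_jar_b_centre, as a whole; origin at the centre of its base

How it is judged:
By the outcome, as a careful person would: the job done as asked, in the order asked, and still so for the second after the job is handed in, while the arm keeps its last pose, push and grip.
It also fails if it takes over 56 s, if anything falls off the work surface, if the arm or the gripper's body presses on something with over 40 N, if the wrist force passes 120 N, or if a joint passes its speed limit or range.

## Working session

There is one attempt and no reset: what is moved stays moved. The work goes in short steps, Python scripts to look and compute and a tool call to move; the robot and the scene stay as the last step left them, time stands still between calls to the robot, and variables do not carry over. Pictures are saved under pics/ and viewed, about 8 in all and at most 12, crops included, and the job is handed in when it is done.

Besides the shell and the picture viewer there is one more tool, called after ">>>" in YAML: its name, and indented under it one key for each argument. apply_moves: Moves the arm, as the interface text tells. Its arguments: {"type":"object","properties":{"commands":{"type":"array"},"jaw":{"type":"number"},"force":{"type":"number"}},"required":["commands"]}

```bash
mkdir -p pics
cat > h.py <<'E'
import numpy as np, cv2
from bench import bot
from scipy.spatial.transform import Rotation as R
def ray(im,row,col):
    u=np.array([(col-im['cx'])/im['fx'],(row-im['cy'])/im['fy']]);s=u.copy()
    for _ in range(20): s=u/(1+im['k1']*(s@s))
    T=np.array(im['cam_to_world']);d=T[:3,:3]@np.array([s[0],-s[1],-1]);return T[:3,3],d/np.linalg.norm(d)
def proj(im,P):
    T=np.array(im['cam_to_world']);p=T[:3,:3].T@(np.array(P)-T[:3,3]);s=np.array([p[0],-p[1]])/-p[2];s=s*(1+im['k1']*(s@s))
    return im['fy']*s[1]+im['cy'],im['fx']*s[0]+im['cx']
def atz(im,rc,z):
    o,d=ray(im,*rc);return o+d*(z-o[2])/d[2]
def tri(rays):
    A=sum(np.eye(3)-np.outer(d,d) for o,d in rays);b=sum((np.eye(3)-np.outer(d,d))@o for o,d in rays)
    return np.linalg.solve(A,b)
def save(im,n): cv2.imwrite('pics/'+n,im['pixels'][:,:,::-1])
E
python3 - <<'E'
from h import *
s=bot.read_state();print(s['clock'],s['position'],s['tcp_rot'],s['width'],bot.grasp_offset)
ims={c:bot.get_image(c) for c in('scene','side','wrist')}
cv2.imwrite('pics/a.png',cv2.resize(np.vstack([ims['scene']['pixels'],ims['side']['pixels']])[:,:,::-1],(480,600),interpolation=cv2.INTER_AREA)) 
for c in ims: save(ims[c],c+'0.png'); print(c,np.round(ims[c]['cam_to_world'],3).tolist())
for l in ['rack','front_place','back_place','short_jar_centre','tall_jar_centre','short_jar','tall_jar','front_jar_a_centre','back_jar_a_centre','mug_centre']:
    for c in ims:
        print(l,c,[(round(float(d['score']),2),np.round(d['location']).tolist()) for d in bot.pinpoint(c,l)[:3]])
E
```

```text
0.0 [6.24220269e-01 4.20277350e-05 2.30153374e-01] [-0.00086233  0.70712249  0.70709019 -0.00071312] 1.0027073338914894 -0.0187
scene [[0.574, 0.332, -0.748, -0.57], [-0.819, 0.242, -0.521, -0.793], [0.009, 0.912, 0.411, 0.725], [0.0, 0.0, 0.0, 1.0]]
side [[-0.979, 0.141, -0.148, 0.417], [-0.204, -0.649, 0.733, 0.884], [0.008, 0.747, 0.664, 0.853], [0.0, 0.0, 0.0, 1.0]]
wrist [[1.0, -0.0, 0.002, 0.624], [-0.0, 0.957, 0.291, 0.073], [-0.002, -0.291, 0.957, 0.374], [0.0, 0.0, 0.0, 1.0]]
rack scene [(0.6, [224.0, 296.0]), (0.18, [208.0, 267.0])]
rack side []
rack wrist [(0.92, [111.0, 249.0])]
front_place scene [(0.6, [225.0, 280.0])]
front_place side [(0.43, [241.0, 355.0])]
front_place wrist [(0.74, [101.0, 211.0]), (0.21, [111.0, 247.0])]
back_place scene [(0.52, [213.0, 291.0])]
back_place side [(0.62, [248.0, 310.0])]
back_place wrist [(0.66, [51.0, 296.0]), (0.61, [164.0, 206.0])]
short_jar_centre scene [(0.59, [192.0, 245.0])]
short_jar_centre side [(0.87, [303.0, 299.0]), (0.73, [221.0, 364.0]), (0.59, [211.0, 332.0])]
short_jar_centre wrist []
tall_jar_centre scene [(0.87, [196.0, 213.0]), (0.39, [227.0, 302.0])]
tall_jar_centre side [(0.95, [316.0, 352.0])]
tall_jar_centre wrist []
short_jar scene [(0.68, [226.0, 300.0]), (0.66, [200.0, 244.0])]
short_jar side [(0.96, [317.0, 299.0])]
short_jar wrist [(0.66, [109.0, 249.0])]
tall_jar scene [(0.57, [207.0, 216.0])]
tall_jar side [(0.74, [333.0, 347.0])]
tall_jar wrist []
front_jar_a_centre scene [(0.59, [227.0, 298.0])]
front_jar_a_centre side [(0.56, [212.0, 366.0])]
front_jar_a_centre wrist [(0.84, [170.0, 194.0])]
back_jar_a_centre scene [(0.83, [203.0, 307.0]), (0.62, [183.0, 264.0])]
back_jar_a_centre side [(0.6, [218.0, 322.0])]
back_jar_a_centre wrist [(0.58, [119.0, 285.0])]
mug_centre scene [(0.87, [181.0, 263.0])]
mug_centre side [(0.94, [296.0, 246.0]), (0.73, [212.0, 367.0])]
mug_centre wrist []
```

View pics/scene0.png

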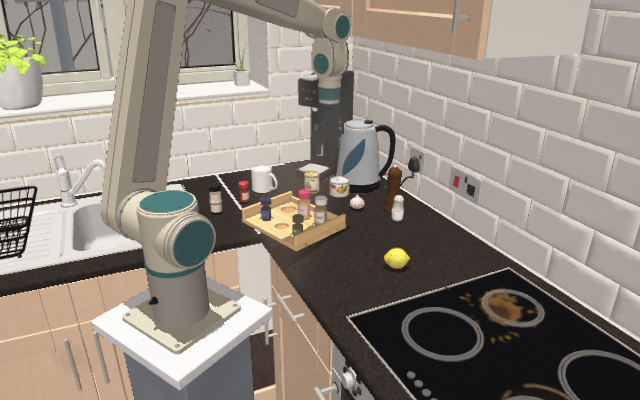

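View pics/side0.png

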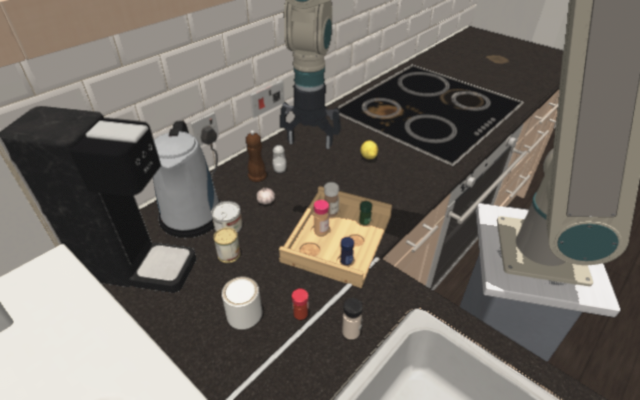

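Scene view: the tall jar is at about (row 200, col 216) and the short red jar at (192, 245). Side view: the front row's middle hollow is empty at (241, 355), and the back row's left hollow at (248, 310).

Run:
```python
from h import *
ims={c:bot.get_image(c) for c in('scene','side','wrist')}
save(ims['wrist'],'w1.png')
def best(c,l,i=0): return bot.pinpoint(c,l)[i]['location']
print('z-plane estimates')
for l,z in [('front_place',.006),('back_place',.006),('short_jar_centre',.038),('short_jar',0),('tall_jar_centre',.0515),('tall_jar',0),('garlic_centre',.026),('mug_centre',.0445),('lemon_centre',.028),('rack',0),('front_jar_a_centre',.043),('back_jar_a_centre',.056)]:
    for c in ims:
        for d in bot.pinpoint(c,l)[:3]:
            print(l,c,round(float(d['score']),2),np.round(d['location']).tolist(),np.round(atz(ims[c],d['location'],z),3).tolist())
for l in ['short_jar','tall_jar','rack']:
    for c in ims:
        print(l,c,[(round(float(d['score']),2),np.round(d['extent']).tolist()) for d in bot.masks_of(c,l)[:3]])
# crop side x3
p=ims['side']['pixels'][180:360,220:420,::-1]; cv2.imwrite('pics/s1.png',cv2.resize(p,None,fx=3,fy=3,interpolation=cv2.INTER_CUBIC)[:600])
```

```text
z-plane estimates
front_place scene 0.54 [228.0, 282.0] [0.483, 0.079, 0.006]
front_place side 0.44 [239.0, 356.0] [0.48, 0.073, 0.006]
front_place wrist 0.93 [106.0, 209.0] [0.482, 0.079, 0.006]
back_place scene 0.42 [212.0, 292.0] [0.592, 0.125, 0.006]
back_place side 0.75 [248.0, 311.0] [0.591, 0.128, 0.006]
back_place wrist 0.89 [49.0, 296.0] [0.593, 0.143, 0.006]
back_place wrist 0.2 [120.0, 288.0] [0.58, 0.062, 0.006]
short_jar_centre scene 0.69 [192.0, 244.0] [0.569, 0.326, 0.038]
short_jar_centre side 0.89 [304.0, 301.0] [0.571, 0.327, 0.038]
short_jar scene 0.63 [203.0, 243.0] [0.558, 0.326, 0.0]
short_jar scene 0.18 [228.0, 297.0] [0.52, 0.046, 0.0]
short_jar side 0.55 [314.0, 298.0] [0.577, 0.331, 0.0]
short_jar side 0.41 [253.0, 344.0] [0.504, 0.122, 0.0]
tall_jar_centre scene 0.63 [195.0, 214.0] [0.464, 0.369, 0.051]
tall_jar_centre side 0.89 [318.0, 351.0] [0.454, 0.348, 0.051]
tall_jar_centre side 0.62 [217.0, 320.0] [0.583, 0.055, 0.052]
tall_jar scene 0.82 [210.0, 213.0] [0.45, 0.368, 0.0]
tall_jar scene 0.59 [196.0, 215.0] [0.543, 0.455, 0.0]
tall_jar side 0.67 [332
[... 1232 characters left out ...]
ar_a_centre side 0.91 [217.0, 320.0] [0.583, 0.06, 0.056]
back_jar_a_centre wrist 0.91 [119.0, 284.0] [0.582, 0.064, 0.056]
back_jar_a_centre wrist 0.34 [25.0, 200.0] [0.501, 0.155, 0.056]
short_jar scene [(0.63, [237.0, 180.0, 245.0, 203.0])]
short_jar side [(0.85, [290.0, 290.0, 306.0, 319.0])]
short_jar wrist []
tall_jar scene [(0.73, [210.0, 181.0, 221.0, 212.0]), (0.6, [382.0, 253.0, 411.0, 270.0])]
tall_jar side [(0.79, [339.0, 297.0, 361.0, 336.0])]
tall_jar wrist []
rack scene [(0.6, [241.0, 192.0, 344.0, 250.0]), (0.47, [311.0, 196.0, 323.0, 225.0])]
rack side [(0.63, [280.0, 186.0, 388.0, 288.0])]
rack wrist [(0.91, [139.0, 0.0, 360.0, 233.0]), (0.51, [164.0, 154.0, 214.0, 196.0])]
```

View pics/w1.png

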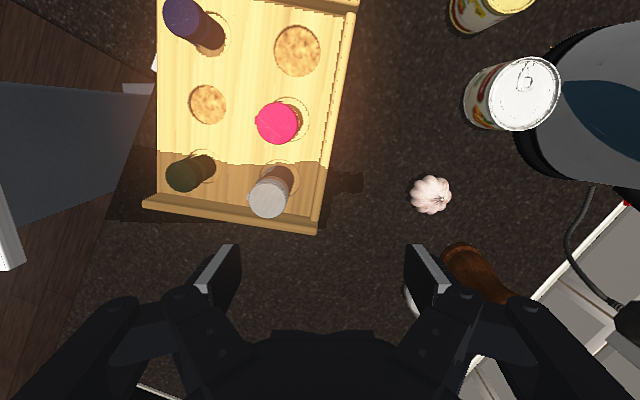

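View pics/s1.png

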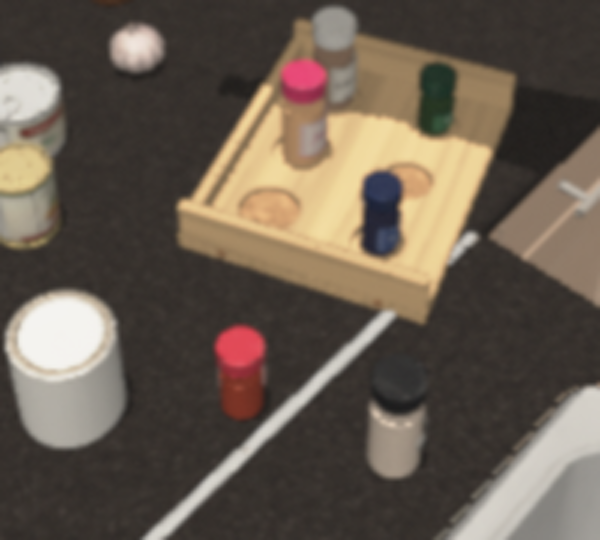

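The wrist picture confirms it. The empty hollows are front-middle (row 105, col 208) and back-left (50, 297), and the rack is yawed about -9°. I'll move to hover near the two jars and look again.

>>> apply_moves:
  commands: [3,-1,-1,3,7,-2,-2,6,11,-4,-3,9,15,-5,-3,9,19,-6,-3,9,23,-7,-3,9,27,-8,-3,9,27,-8,-3,9]
  jaw: -1

```text
clock: 4.72
position: [0.5429, 0.2759, 0.2615]
tcp_rot: [-0.001, 0.758, 0.652, 0.001]
wrist_force: [0.5, 0.3, 0.8]
width: 1.001
```

```bash
cat > m.py <<'E'
from h import *
im=bot.get_image('wrist'); s=bot.read_state()
save(im,'w_%d.png'%(s['clock']*100))
print(s['clock'],s['position'],s['width'],s['joint_pos']);print(np.round(R.from_quat(s['tcp_rot'],scalar_first=True).as_matrix(),3).tolist())
for l,z in [('front_place',.006),('back_place',.006),('short_jar_centre',.038),('tall_jar_centre',.0515),('short_jar',0),('tall_jar',0),('rack',0)]:
    for d in bot.pinpoint('wrist',l)[:2]: print(l,round(float(d['score']),2),np.round(d['location']).tolist(),np.round(atz(im,d['location'],z),4).tolist())
E
python3 m.py; ls pics
```

```text
4.7667 [0.54365475 0.27371756 0.26138168] 1.0028240432536628 [ 3.59848481e-01  2.33610342e-01 -1.83673230e-02  1.31844096e+00
  8.50043486e-04  2.08190154e+00]
[[0.151, 0.989, 0.0], [0.989, -0.151, 0.001], [0.001, -0.0, -1.0]]
front_place 0.72 [284.0, 307.0] [0.4865, 0.0821, 0.006]
back_place 0.75 [243.0, 370.0] [0.5982, 0.14, 0.006]
short_jar_centre 0.62 [126.0, 340.0] [0.5734, 0.3264, 0.038]
tall_jar_centre 0.77 [124.0, 240.0] [0.4501, 0.3482, 0.0515]
short_jar 0.78 [123.0, 340.0] [0.5747, 0.3289, 0.0]
short_jar 0.29 [126.0, 340.0] [0.5747, 0.3256, 0.0]
tall_jar 0.89 [120.0, 252.0] [0.453, 0.351, 0.0]
rack 0.72 [281.0, 333.0] [0.5305, 0.0773, 0.0]
rack 0.34 [322.0, 304.0] [0.4685, 0.0022, 0.0]
a.png
s1.png
scene0.png
side0.png
w1.png
w_476.png
wrist0.png
```

View pics/w_476.png

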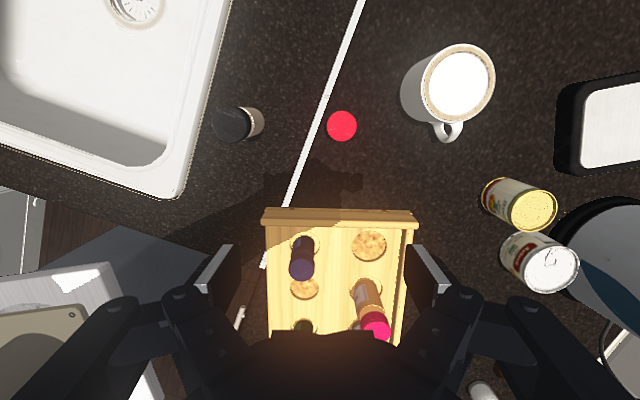

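The short jar's cap is seen almost from above at (126, 342), which agrees with the triangulated (0.573, 0.327). I'll align over it, then descend.

>>> apply_moves:
  commands: [3,1,3,0,5.7,2.1,6,0,5.7,2.1,9,0,5.7,2.1,12,0,5.7,2.1,15,0,5.7,2.1,18,0,5.7,2.1,20.5,0,5.7,2.1,22.3,0]

```text
clock: 5.78
position: [0.5742, 0.3195, 0.0352]
tcp_rot: [-0.0, 0.762, 0.648, -0.002]
wrist_force: [0.2, -0.1, -0.4]
width: 0.998
```

>>> apply_moves:
  commands: [0,0,0,0,0,0,0,0]

```text
clock: 5.95
position: [0.5731, 0.3176, 0.0335]
tcp_rot: [-0.001, 0.762, 0.647, -0.004]
wrist_force: [0.2, -0.7, 0.6]
width: 1.003
```

```bash
python3 m.py
python3 - <<'E'
from h import *
im=bot.get_image('wrist');ex=[d['extent'] for d in bot.masks_of('wrist','short_jar')[:1]];print(ex)
print('tcp px',proj(im,bot.read_state()['position']))
E
ls -t pics|head -1
```

```text
6.0 [0.57455292 0.31853786 0.03531895] 0.9969136638863635 [ 4.08027613e-01  4.87557481e-01 -1.62919709e-01  9.24932370e-01
 -3.25610855e-04  2.14148459e+00]
[[0.162, 0.987, -0.004], [0.987, -0.162, -0.002], [-0.003, -0.004, -1.0]]
short_jar_centre 0.97 [230.0, 318.0] [0.572, 0.3291, 0.038]
tall_jar_centre 0.79 [239.0, 71.0] [0.452, 0.3496, 0.0515]
short_jar 0.74 [206.0, 318.0] [0.5715, 0.3296, 0.0]
tall_jar 0.69 [204.0, 136.0] [0.451, 0.3502, 0.0]
[[271.4, 190.2, 354.2, 304.7]]
tcp px (np.float64(244.46877271128542), np.float64(322.6558471063596))
w_600.png
```

>>> apply_moves:
  commands: [1.0,-0.4,0,0,1.0,-0.4,0,0,1.0,-0.4,0,0]

```text
clock: 6.7
position: [0.5721, 0.3311, 0.0361]
tcp_rot: [-0.0, 0.761, 0.648, -0.001]
wrist_force: [0.6, -0.5, 0.2]
width: 0.998
```

>>> apply_moves:
  commands: [0,0,0,0,0,0,0,0,0,0,0,0,0,0,0,0,0,0,0,0,0,0,0,0,0,0,0,0,0,0,0,0]
  jaw: 1
  force: 35

```text
clock: 7.37
position: [0.5725, 0.3311, 0.0362]
tcp_rot: [-0.0, 0.761, 0.648, -0.001]
wrist_force: [0.7, -1.0, 0.6]
width: 0.393
```

>>> apply_moves:
  commands: [0,0,-1,0,0,0,-2.5,0,0,0,-4.5,0,0,0,-6.5,0,0,0,-8.5,0,0,0,-10.5,0,0,0,-10.5,0]

```text
clock: 7.95
position: [0.5752, 0.3325, 0.1467]
tcp_rot: [0.001, 0.761, 0.648, 0.003]
wrist_force: [1.0, 1.2, -0.6]
width: 0.393
```

```bash
python3 m.py; ls -t pics|head -1
```

```text
8.0 [0.57436364 0.33210567 0.1444615 ] 0.3935474642534147 [ 4.26960331e-01  3.93803183e-01 -5.14952706e-02  1.12174037e+00
 -1.89830279e-04  2.15775008e+00]
[[0.159, 0.987, 0.003], [0.987, -0.159, 0.001], [0.002, 0.003, -1.0]]
back_place 0.62 [184.0, 203.0] [0.4518, 0.3524, 0.006]
back_place 0.51 [332.0, 360.0] [0.5921, 0.1363, 0.006]
short_jar_centre 0.66 [248.0, 325.0] [0.5681, 0.274, 0.038]
tall_jar_centre 0.69 [198.0, 185.0] [0.4532, 0.3503, 0.0515]
short_jar 0.91 [224.0, 318.0] [0.5635, 0.2852, 0.0]
tall_jar 0.91 [185.0, 208.0] [0.4538, 0.3494, 0.0]
w_800.png
```

Run:
```python
from h import *
im=bot.get_image('wrist');s=bot.read_state()
print('jar',atz(im,(248,325),.1465),s['position'])
T=np.array([[1.0,-0.0,0.002,0.624],[-0.0,0.957,0.291,0.073],[-0.002,-0.291,0.957,0.374],[0,0,0,1]])
i0=dict(im);i0['cam_to_world']=T
p=cv2.imread('pics/w1.png');hsv=cv2.cvtColor(p,cv2.COLOR_BGR2HSV)
for (r,c) in [(105,208),(50,297)]:
    print(hsv[r,c],hsv[r,c-30],hsv[r+32,c])
    win=p[r-35:r+35,c-38:c+38]
    lab=cv2.cvtColor(cv2.GaussianBlur(win,(5,5),0),cv2.COLOR_BGR2LAB)
    g=lab[:,:,0]; t,b=cv2.threshold(g,0,255,cv2.THRESH_BINARY_INV+cv2.THRESH_OTSU)
    n,l,st,ce=cv2.connectedComponentsWithStats(b)
    k=l[35,38]; k=k if k else 1+np.argmax(st[1:,4])
    x,y,w,h,a=st[k];print(st[k],ce[k]);cx,cy=x+w/2-.5+c-38,y+h/2-.5+r-35
    print('box c',cy,cx,'rim',atz(i0,(cy,cx),.014),'width mm',1000*np.linalg.norm(atz(i0,(cy,cx-w/2),.014)-atz(i0,(cy,cx+w/2),.014)),1000*np.linalg.norm(atz(i0,(cy-h/2,cx),.014)-atz(i0,(cy+h/2,cx),.014)))
# rack model overlay with fitted pose
yaw=-np.deg2rad(9);c,sn=np.cos(yaw),np.sin(yaw);O=np.array([.532,.070])
q=p.copy()
def rk(x,y,z): return np.array([O[0]+c*x-sn*y,O[1]+sn*x+c*y,z])
for X,rad in((-.05,.023),(.05,.027)):
    for Y in(-.078,0,.078):
        for a in np.linspace(0,6.28,24):
            rr,cc=proj(i0,rk(X+rad*np.cos(a),Y+rad*np.sin(a),.014));cv2.circle(q,(int(round(cc)),int(round(rr))),1,(255,0,0),-1)
for P in [(-.11,-.135),(.11,-.135),(-.11,.135),(.11,.135)]:
    rr,cc=proj(i0,rk(*P,0));cv2.circle(q,(int(round(cc)),int(round(rr))),3,(0,0,255),-1)
cv2.imwrite('pics/ov.png',cv2.resize(q[:250,120:400],None,fx=2.4,fy=2.4))
```

```text
jar [0.57269449 0.33204869 0.1465    ] [0.57185209 0.33082477 0.13992196]
[ 20 129 251] [ 25  92 254] [ 24  96 253]
[  17   14   39   41 1088] [35.13602941 33.52297794]
box c 104.0 206.0 rim [0.48071554 0.08090749 0.014     ] width mm 47.79758192199026 48.15785767198088
[ 22 120 253] [ 24 100 252] [ 26  84 254]
[  14    0   48   61 1651] [36.62507571 32.96789824]
box c 45.0 296.5 rim [0.59364595 0.1459007  0.014     ] width mm 55.64034000238436 63.262801459601114
```

View pics/ov.png

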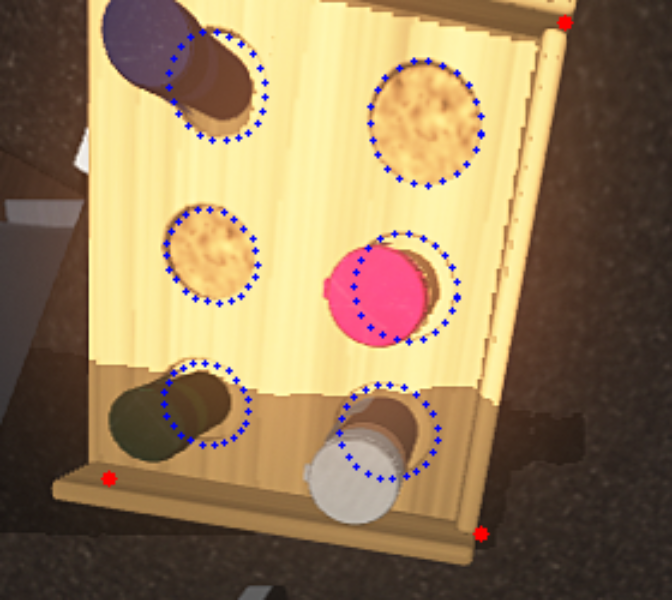

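The overlay (rack at 0.532, 0.070, yaw -9°) matches the rims to about 1–2 mm. I'll use front ≈ (0.4815, 0.079) and back ≈ (0.593, 0.1405). Next I carry the short jar over.

>>> apply_moves:
  commands: [-1.5,0,-1.5,0,-4.5,-0.5,-2.5,0,-8,-1.5,-2.5,0,-11.5,-2.2,-2.5,0,-15,-3,-2.5,0,-18.5,-3.7,-2.5,0,-22,-4.3,-2.5,0,-24.5,-4.7,-2.5,0]

```text
clock: 9.07
position: [0.4846, 0.0944, 0.1652]
tcp_rot: [-0.001, 0.762, 0.648, -0.003]
wrist_force: [-0.0, -0.5, -0.6]
width: 0.392
```

>>> apply_moves:
  commands: [0,0,0,0,0,0,0,0,0,0,0,0]

```text
clock: 9.32
position: [0.4848, 0.0946, 0.1651]
tcp_rot: [-0.001, 0.762, 0.648, -0.003]
wrist_force: [-0.0, -0.3, -1.4]
width: 0.395
```

```bash
cat > n.py <<'E'
from h import *
import sys
tx,ty=float(sys.argv[1]),float(sys.argv[2]); lab=sys.argv[3]; off=float(sys.argv[4]) # jar centre z - tcp z
P=[];
ims={}
for c in('scene','side','wrist'): ims[c]=bot.get_image(c);s=bot.read_state();P.append(s['position'])
p=np.mean(P,0);M=R.from_quat(s['tcp_rot'],scalar_first=True).as_matrix()
print(s['clock'],p,np.round(M,3).tolist(),s['wrist_force'],s['width'])
zc=p[2]+off
for c in ims:
    for d in bot.pinpoint(c,lab)[:2]: print(c,round(float(d['score']),2),np.round(d['location']),atz(ims[c],d['location'],zc).round(4))
print('tool delta for tcp->target cm',(100*M.T@np.array([tx-p[0],ty-p[1],0])).round(2))
save(ims['side'],'side_%d.png'%(s['clock']*100));save(ims['scene'],'scene_%d.png'%(s['clock']*100));save(ims['wrist'],'wr_%d.png'%(s['clock']*100))
E
python3 n.py .4815 .079 short_jar_centre 0.002
```

```text
9.4667 [0.48514635 0.0951805  0.16522128] [[0.159, 0.987, -0.005], [0.987, -0.159, -0.003], [-0.003, -0.004, -1.0]] [-0.52033815  0.25907812 -2.0460217 ] 0.3906739949370018
scene 0.65 [181. 278.] [0.4792 0.0892 0.1672]
scene 0.35 [183. 266.] [0.4455 0.1104 0.1672]
side 0.83 [199. 359.] [0.4797 0.0931 0.1672]
tool delta for tcp->target cm [-1.66 -0.1   0.01]
```

>>> apply_moves:
  commands: [-0.8,0,0,0,-1.5,0,0.5,0,-1.5,0,2,0,-1.5,0,4,0,-1.5,0,6,0,-1.5,0,8,0,-1.5,0,9.5,0,-1.5,0,9.5,0]

```text
clock: 10.28
position: [0.4785, 0.0793, 0.0667]
tcp_rot: [-0.003, 0.761, 0.648, -0.006]
wrist_force: [-0.9, -1.0, -0.8]
width: 0.387
```

>>> apply_moves:
  commands: [0,0,0,0,0,0,0,0]

```text
clock: 10.45
position: [0.4781, 0.0789, 0.0668]
tcp_rot: [-0.003, 0.761, 0.648, -0.006]
wrist_force: [-0.3, 0.8, -0.9]
width: 0.393
```

```bash
python3 n.py .4820 .0795 short_jar_centre 0.002
python3 - <<'E'
import cv2,glob,os
f=sorted(glob.glob('pics/side_*.png'),key=os.path.getmtime)[-1];a=cv2.imread(f)[170:300,270:410]
b=cv2.imread(f.replace('side_','wr_'))
a=cv2.resize(a,None,fx=4,fy=4,interpolation=3)[:,:400]
import numpy as np
o=np.zeros((520,800,3),np.uint8);o[:,:400]=a;b=cv2.resize(b,(400,250));o[:250,400:]=b
c=cv2.imread(f.replace('side_','scene_'))[170:258,230:365];o[256:520,400:]=cv2.resize(c,None,fx=3,fy=3,interpolation=3)[:264,:400];cv2.imwrite('pics/c1.png',o)
E
```

```text
10.6 [0.47928783 0.07916729 0.06760747] [[0.16, 0.987, -0.01], [0.987, -0.16, -0.003], [-0.005, -0.009, -1.0]] [ 0.20666687 -0.19138149 -0.1894072 ] 0.39487644630811525
scene 0.67 [208. 279.] [0.4888 0.0954 0.0696]
side 0.58 [222. 358.] [0.4795 0.0726 0.0696]
side 0.54 [239. 342.] [0.511  0.1406 0.0696]
wrist 0.68 [247. 323.] [0.4788 0.0789 0.0696]
tool delta for tcp->target cm [ 0.08  0.26 -0.  ]
```

View pics/c1.png

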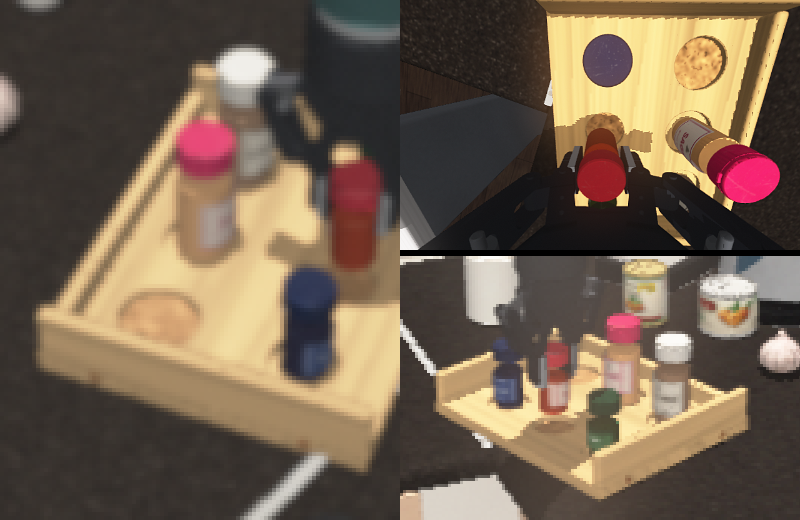

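Run:
```python
from h import *
im=bot.get_image('wrist');p=im['pixels'][:,:,::-1].copy();s=bot.read_state();t=s['position'];print(t)
def circ(cx,cy,z,r,col):
    for a in np.linspace(0,2*np.pi,40,endpoint=False):
        rr,cc=proj(im,(cx+r*np.cos(a),cy+r*np.sin(a),z));cv2.circle(p,(int(round(cc*1)),int(round(rr))),0,col,-1)
p=cv2.resize(p,None,fx=3,fy=3,interpolation=3)
def circ(cx,cy,z,r,col):
    for a in np.linspace(0,2*np.pi,48,endpoint=False):
        rr,cc=proj(im,(cx+r*np.cos(a),cy+r*np.sin(a),z));cv2.circle(p,(int(cc*3+1),int(rr*3+1)),1,col,-1)
circ(.482,.0795,.014,.023,(255,0,0)); circ(.593,.1405,.014,.027,(255,0,0)); circ(t[0],t[1],t[2]-.036,.018,(0,255,0));circ(t[0],t[1],t[2]+.04,.018,(255,255,0))
y=150;x=760;cv2.imwrite('pics/ov2.png',p[y:y+600,x:x+800])
```

```text
[0.479185   0.07936488 0.06744066]
```

View pics/ov2.png

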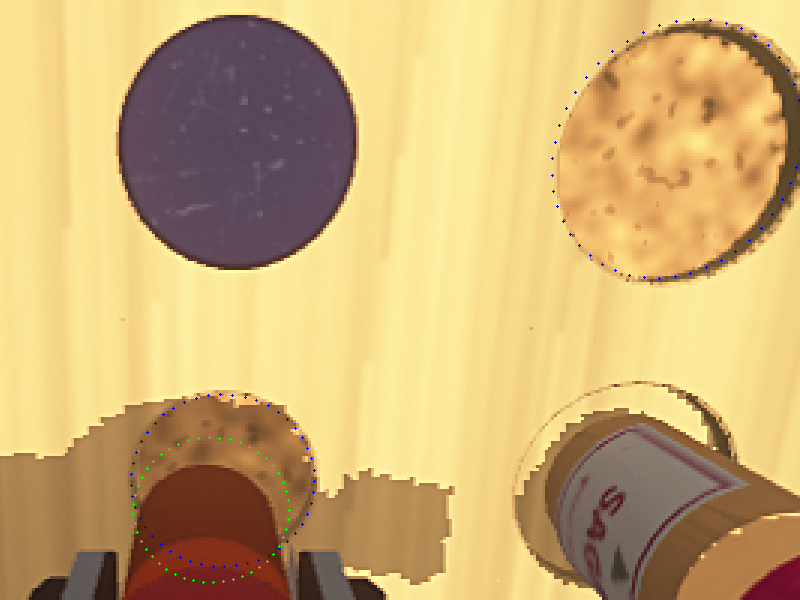

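Run:
```python
from h import *
im=bot.get_image('wrist');p=im['pixels'][:,:,::-1].copy();s=bot.read_state();t=s['position'];print(t)
print('base',[(d['score'],d['location']) for d in bot.pinpoint('wrist','short_jar')[:1]], 'pred',proj(im,(t[0],t[1],t[2]-.036)))
print('cen',[(d['score'],d['location']) for d in bot.pinpoint('wrist','short_jar_centre')[:1]], 'pred',proj(im,(t[0],t[1],t[2]+.002)))
m=bot.masks_of('wrist','short_jar');print(m[0]['extent'],m[0]['score'])
p=cv2.resize(p,None,fx=3,fy=3,interpolation=3)
def circ(z,r,col,dx=0):
    for a in np.linspace(0,2*np.pi,60,endpoint=False):
        rr,cc=proj(im,(t[0]+r*np.cos(a)+.16*dx,t[1]+r*np.sin(a)+.987*dx,z));cv2.circle(p,(int(cc*3+1),int(rr*3+1)),1,col,-1)
circ(t[2]-.036,.018,(0,255,0));circ(t[2]+.04,.018,(255,255,0));circ(t[2]-.036,.0165,(255,255,255))
y=500;x=760;cv2.imwrite('pics/ov3.png',p[y:y+600,x:x+500])
```

```text
[0.47897696 0.07937744 0.06727081]
base [(0.9, [224.0, 318.7])] pred (np.float64(220.4010901901963), np.float64(323.49064761442776))
cen [(0.89, [248.5, 320.9])] pred (np.float64(246.1517206648012), np.float64(323.12914334341343))Traceback (most recent call last):
  File "<stdin>", line 5, in <module>
IndexError: list index out of range
```

>>> apply_moves:
  commands: [0.3,0.45,0,0,0.3,0.45,0,0,0.3,0.45,0.5,0,0.3,0.45,1.0,0,0.3,0.45,1.3,0,0.3,0.45,1.5,0,0.3,0.45,1.5,0]

```text
clock: 11.58
position: [0.4825, 0.0815, 0.0509]
tcp_rot: [-0.003, 0.761, 0.648, -0.006]
wrist_force: [-0.2, 1.1, -1.7]
width: 0.391
```

Run:
```python
from h import *
im=bot.get_image('wrist');p=im['pixels'][:,:,::-1].copy();s=bot.read_state();t=s['position'];print(t,s['wrist_force'])
print('base',[(d['score'],d['location']) for d in bot.pinpoint('wrist','short_jar')[:1]], 'pred',proj(im,(t[0],t[1],t[2]-.036)))
p=cv2.resize(p,None,fx=3,fy=3,interpolation=3)
def circ(c,z,r,col):
    for a in np.linspace(0,2*np.pi,60,endpoint=False):
        rr,cc=proj(im,(c[0]+r*np.cos(a),c[1]+r*np.sin(a),z));cv2.circle(p,(int(cc*3+1),int(rr*3+1)),1,col,-1)
circ(t,t[2]-.036,.018,(0,255,0));circ(t,t[2]+.04,.018,(255,255,0));circ((.482,.0795),.014,.023,(255,0,0))
y=480;x=700;cv2.imwrite('pics/ov3.png',p[y:y+600,x:x+550])
```

```text
[0.48280442 0.08153745 0.05129497] [-0.45832879 -0.31183254 -1.88317366]
base [(0.94, [220.3, 322.2])] pred (np.float64(220.53108598696173), np.float64(324.38732672728196))
```

View pics/ov3.png

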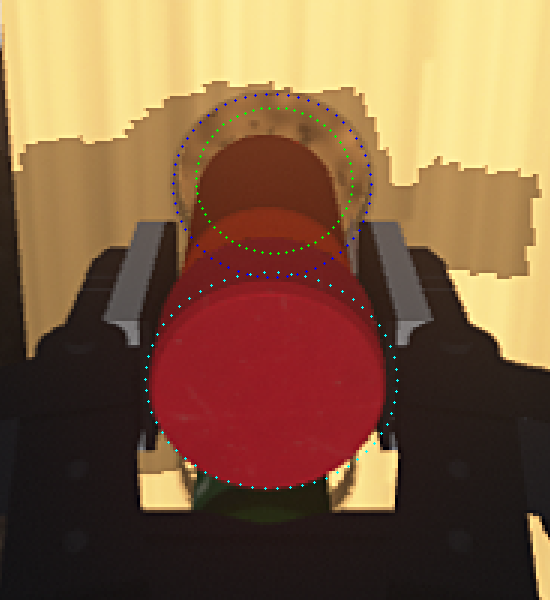

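>>> apply_moves:
  commands: [0.1,0.1,0,0,0.1,0.1,0.2,0,0.1,0.1,0.4,0,0.1,0.1,0.5,0,0.1,0.1,0.5,0]

```text
clock: 12.1
position: [0.4839, 0.0823, 0.0463]
tcp_rot: [-0.003, 0.761, 0.648, -0.006]
wrist_force: [0.0, -0.3, -1.1]
width: 0.394
```

>>> apply_moves:
  commands: [0,0,0.2,0,0,0,0.35,0,0,0,0.45,0,0,0,0.45,0]

```text
clock: 12.43
position: [0.4839, 0.0824, 0.0423]
tcp_rot: [-0.003, 0.761, 0.648, -0.006]
wrist_force: [-1.9, -0.3, 3.1]
width: 0.392
```

>>> apply_moves:
  commands: [0,0,0,0,0,0,0,0,0,0,0,0,0,0,0,0,0,0,0,0,0,0,0,0]
  jaw: -0.5

```text
clock: 12.93
position: [0.4839, 0.0824, 0.0422]
tcp_rot: [-0.003, 0.761, 0.648, -0.006]
wrist_force: [-1.2, -0.2, 0.2]
width: 0.752
```

>>> apply_moves:
  commands: [0,0,-1,0,0,0,-3,0,0,0,-6,0,0,0,-9,0,0,0,-12,0,0,0,-15,0,0,0,-17,0,0,0,-17,0]

```text
clock: 13.6
position: [0.4898, 0.0831, 0.2184]
tcp_rot: [0.0, 0.761, 0.648, -0.002]
wrist_force: [1.4, -0.3, -0.3]
width: 0.75
```

Run:
```python
from h import *
ims={c:bot.get_image(c) for c in('side','wrist','scene')}
s=bot.read_state();print(s['clock'],s['position'],s['joint_pos'])
im=ims['wrist']
for l,z in (('short_jar_centre',.044),('short_jar',.006),('tall_jar_centre',.0515),('tall_jar',0)):
    for c in ims:
        for d in bot.pinpoint(c,l)[:3]: print(l,c,round(float(d['score']),2),np.round(d['location']),atz(ims[c],d['location'],z).round(4))
o=np.zeros((600,800,3),np.uint8)
o[:500,:400]=cv2.resize(ims['side']['pixels'][170:295,290:390,::-1],None,fx=4,fy=4,interpolation=3)
o[:250,400:]=cv2.resize(im['pixels'][:,:,::-1],(400,250))
o[256:256+264,400:]=cv2.resize(ims['scene']['pixels'][170:258,230:364,::-1],None,fx=3,fy=3,interpolation=3)[:,:400]
cv2.imwrite('pics/c2.png',o)
```

```text
13.75 [0.48579835 0.08290169 0.21210269] [ 0.03946565  0.06323246 -0.32317392  1.19792397 -0.00285107  1.77031884]
short_jar_centre side 0.73 [211. 332.] [0.5591 0.0146 0.044 ]
short_jar_centre side 0.57 [230. 356.] [0.4832 0.0758 0.044 ]
short_jar_centre wrist 0.66 [178. 323.] [0.4876 0.0801 0.044 ]
short_jar_centre wrist 0.31 [106. 321.] [0.4981 0.1592 0.044 ]
short_jar_centre scene 0.65 [217. 280.] [0.4788 0.0826 0.044 ]
short_jar side 0.75 [242. 354.] [0.4828 0.0846 0.006 ]
short_jar wrist 0.7 [172. 318.] [0.4808 0.0801 0.006 ]
short_jar wrist 0.62 [172. 353.] [0.5248 0.0733 0.006 ]
short_jar scene 0.57 [227. 281.] [0.484  0.0873 0.006 ]
tall_jar_centre side 0.74 [318. 353.] [0.4497 0.3473 0.0515]
tall_jar_centre scene 0.72 [196. 214.] [0.4584 0.3641 0.0515]
tall_jar side 0.94 [332. 350.] [0.4536 0.3517 0.    ]
tall_jar wrist 0.5 [169. 355.] [0.529  0.0754 0.    ]
tall_jar scene 0.8 [207. 216.] [0.4777 0.3786 0.    ]
```

View pics/c2.png

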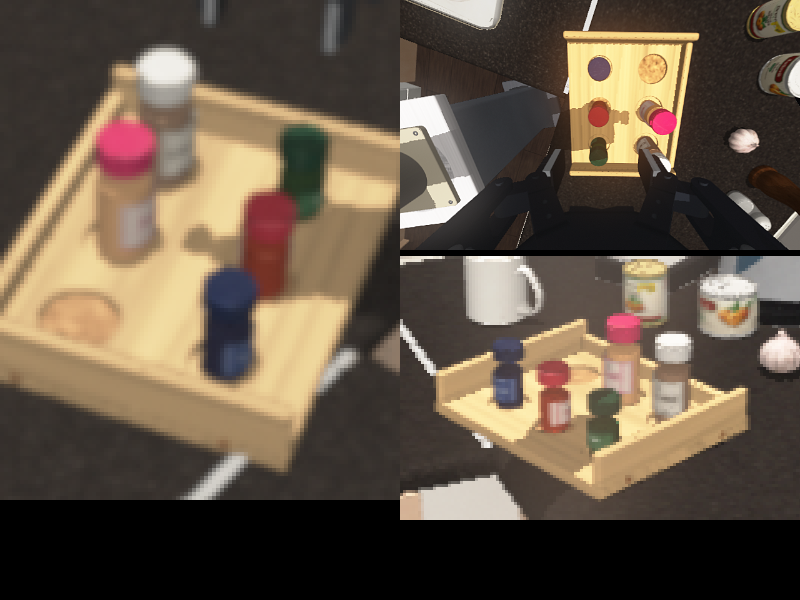

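The short jar stands upright in the front-middle hollow, released. Side crop: red jar between blue and green; wrist crop: centred at (115, 598). Now on to the tall jar.

>>> apply_moves:
  commands: [3,-1,0,0,7,-2,0,0,11,-3,0,0,15,-4.5,0,0,19,-5.5,0,0,22,-6.5,0,0,24.5,-7.4,0,0,25,-7.6,0,0]
  jaw: -1

```text
clock: 15.02
position: [0.4503, 0.3457, 0.2117]
tcp_rot: [-0.004, 0.76, 0.65, -0.005]
wrist_force: [0.0, 0.0, -0.2]
width: 1.0
```

>>> apply_moves:
  commands: [0,0,1,0,0,0,2,0,0,0,4,0,0,0,6,0,0,0,7.5,0,0,0,7.5,0]

```text
clock: 15.52
position: [0.4463, 0.3419, 0.1318]
tcp_rot: [-0.004, 0.761, 0.649, -0.01]
wrist_force: [0.2, -0.6, 0.1]
width: 0.998
```

```bash
python3 n.py .452 .350 tall_jar_centre -1; python3 m.py|grep -v place
```

```text
15.6667 [0.4484811  0.34368637 0.13526742] [[0.157, 0.988, -0.014], [0.988, -0.157, -0.002], [-0.004, -0.013, -1.0]] [ 0.20601205 -0.53769241  0.22154053] 1.0008018469683246
scene 0.62 [198. 214.] [ 1.8333  1.9166 -0.8647]
side 0.7 [317. 354.] [ 0.482  -0.2713 -0.8647]
side 0.17 [333. 350.] [ 0.4895 -0.1839 -0.8647]
wrist 0.73 [192. 327.] [ 0.412   0.0806 -0.8647]
tool delta for tcp->target cm [ 0.68  0.25 -0.01]
15.8667 [0.45024613 0.34581771 0.13793473] 0.999381361026618 [ 0.5383073   0.24797922 -0.26928877  1.06319229  0.00541782  2.26527059]
[[0.156, 0.988, -0.011], [0.988, -0.156, -0.0], [-0.002, -0.011, -1.0]]
tall_jar_centre 0.62 [194.0, 328.0] [0.4542, 0.3488, 0.0515]
tall_jar 0.87 [179.0, 322.0] [0.4485, 0.3514, 0.0]
```

>>> apply_moves:
  commands: [0.4,0.1,1,0,0.4,0.1,2.5,0,0.4,0.1,4.5,0,0.4,0.1,6.5,0,0.4,0.1,8.3,0,0.4,0.1,9.4,0,0.4,0.1,9.4,0,0.4,0.1,9.4,0]

```text
clock: 16.88
position: [0.4492, 0.3492, 0.042]
tcp_rot: [-0.004, 0.76, 0.65, -0.006]
wrist_force: [0.6, 0.2, 0.8]
width: 1.001
```

>>> apply_moves:
  commands: [0,0,0,0,0,0,0,0]

```text
clock: 17.05
position: [0.4501, 0.3498, 0.0432]
tcp_rot: [-0.004, 0.76, 0.65, -0.005]
wrist_force: [0.3, 0.5, 0.1]
width: 1.003
```

```bash
python3 m.py|grep -v place
```

```text
17.1 [0.45017177 0.34983773 0.04327072] 0.9979052206320542 [ 0.54438895  0.35168604 -0.3561585   0.87400013  0.00557913  2.27058194]
[[0.155, 0.988, -0.012], [0.988, -0.155, -0.001], [-0.003, -0.012, -1.0]]
tall_jar_centre 0.7 [251.0, 328.0] [0.4525, 0.3499, 0.0515]
tall_jar 0.74 [213.0, 327.0] [0.4526, 0.3525, 0.0]
```

>>> apply_moves:
  commands: [0.1,0.2,0,0,0.1,0.2,0,0,0.1,0.2,0,0]

```text
clock: 17.7
position: [0.4516, 0.35, 0.0423]
tcp_rot: [-0.004, 0.76, 0.65, -0.006]
wrist_force: [0.5, 0.2, 0.5]
width: 1.0
```

>>> apply_moves:
  commands: [0,0,0,0,0,0,0,0,0,0,0,0,0,0,0,0,0,0,0,0,0,0,0,0,0,0,0,0,0,0,0,0]
  jaw: 1
  force: 40

```text
clock: 18.37
position: [0.4519, 0.3501, 0.0425]
tcp_rot: [-0.004, 0.76, 0.65, -0.006]
wrist_force: [0.4, -0.3, 1.6]
width: 0.487
```

>>> apply_moves:
  commands: [0,0,-1,0,0,0,-2.5,0,0,0,-4.5,0,0,0,-7,0,0,0,-9.5,0,0,0,-12,0,0,0,-14,0,0,0,-14,0]

```text
clock: 19.03
position: [0.4563, 0.3521, 0.1879]
tcp_rot: [-0.003, 0.76, 0.65, -0.001]
wrist_force: [0.3, 0.8, -0.4]
width: 0.485
```

>>> apply_moves:
  commands: [0,0,0,0,0,0,0,0,0,0,0,0]

```text
clock: 19.28
position: [0.4554, 0.3516, 0.1867]
tcp_rot: [-0.003, 0.76, 0.65, -0.002]
wrist_force: [-0.4, 0.5, -1.7]
width: 0.485
```

```bash
python3 n.py .593 .1405 tall_jar_centre 0.0085
```

```text
19.4333 [0.45529216 0.35144787 0.18636099] [[0.155, 0.988, -0.009], [0.988, -0.155, 0.001], [0.0, -0.009, -1.0]] [ 0.07353219  0.14208382 -1.18054445] 0.4797243584854752
scene 0.78 [157. 208.] [0.4544 0.3711 0.1949]
side 0.62 [275. 356.] [0.4532 0.3476 0.1949]
wrist 0.97 [252. 322.] [0.4547 0.3517 0.1949]
wrist 0.69 [155. 569.] [0.5794 0.385  0.1949]
tool delta for tcp->target cm [-18.71  16.87  -0.15]
```

>>> apply_moves:
  commands: [-1,1,0,0,-3,2.8,0,0,-5.5,5,0,0,-8,7.3,0,0,-10.5,9.5,0,0,-13,11.7,0,0,-15.2,13.8,0,0,-16.5,15,0,0]

```text
clock: 20.25
position: [0.5805, 0.162, 0.1856]
tcp_rot: [-0.002, 0.761, 0.649, -0.002]
wrist_force: [0.3, -0.3, -0.3]
width: 0.487
```

>>> apply_moves:
  commands: [0,0,0,0,0,0,0,0,0,0,0,0]

```text
clock: 20.5
position: [0.5801, 0.1618, 0.1853]
tcp_rot: [-0.003, 0.761, 0.649, -0.002]
wrist_force: [0.5, 0.1, -1.9]
width: 0.482
```

```bash
python3 n.py .593 .1405 tall_jar_centre 0.0085
```

```text
20.65 [0.57976173 0.16267504 0.18542076] [[0.156, 0.988, -0.007], [0.988, -0.156, 0.001], [-0.0, -0.007, -1.0]] [-0.12916519  0.26424677 -0.55991937] 0.4800279254967538
scene 0.6 [158. 277.] [0.5907 0.1836 0.1939]
wrist 0.78 [250. 323.] [0.5798 0.1639 0.1939]
wrist 0.56 [200. 245.] [0.5448 0.1979 0.1939]
tool delta for tcp->target cm [-1.98  1.65 -0.01]
```

>>> apply_moves:
  commands: [-0.8,0.7,0,0,-2.0,1.65,0,0,-2.0,1.65,0.5,0,-2.0,1.65,2,0,-2.0,1.65,4,0,-2.0,1.65,6,0,-2.0,1.65,7.5,0,-2.0,1.65,8,0]

```text
clock: 21.47
position: [0.5907, 0.1395, 0.1023]
tcp_rot: [-0.004, 0.761, 0.649, -0.004]
wrist_force: [-1.0, -0.4, -0.5]
width: 0.479
```

>>> apply_moves:
  commands: [0,0,0,0,0,0,0,0,0,0,0,0]

```text
clock: 21.72
position: [0.5916, 0.1394, 0.1031]
tcp_rot: [-0.003, 0.761, 0.649, -0.004]
wrist_force: [-0.2, -0.2, -0.3]
width: 0.48
```

```bash
python3 n.py .593 .1405 tall_jar_centre 0.0085
```

```text
21.8667 [0.59187605 0.13956824 0.10358905] [[0.157, 0.988, -0.009], [0.988, -0.157, 0.0], [-0.001, -0.009, -1.0]] [ 0.14625498  1.00623788 -0.67402418] 0.4878434034720309
scene 0.68 [181. 285.] [0.5988 0.1593 0.1121]
side 0.47 [226. 365.] [0.4575 0.1247 0.1121]
side 0.41 [200. 327.] [0.5657 0.048  0.1121]
wrist 0.69 [253. 322.] [0.5912 0.1387 0.1121]
tool delta for tcp->target cm [ 0.11  0.1  -0.  ]
```

>>> apply_moves:
  commands: [0.1,0.1,0.4,0,0.1,0.1,1.0,0,0.1,0.1,1.7,0,0.1,0.1,2.3,0,0.1,0.1,2.6,0,0.1,0.1,2.7,0,0.1,0.1,2.7,0,0.1,0.1,2.7,0]

```text
clock: 22.68
position: [0.5922, 0.1405, 0.076]
tcp_rot: [-0.003, 0.761, 0.649, -0.004]
wrist_force: [-1.6, -0.0, -0.3]
width: 0.484
```

```bash
python3 n.py .593 .1405 tall_jar_centre 0.009
python3 - <<'E'
from h import *
im=bot.get_image('wrist');sd=bot.get_image('side');sc=bot.get_image('scene');s=bot.read_state();t=s['position'];print(t)
for l in('tall_jar',):print('base',[(d['score'],d['location']) for d in bot.pinpoint('wrist',l)[:2]],'pred',proj(im,(t[0],t[1],t[2]-.0425)))
def crop(im,f,y,x,h,w):
    p=cv2.resize(im['pixels'][:,:,::-1],None,fx=f,fy=f,interpolation=3)
    def circ(c,z,r,col):
        for a in np.linspace(0,2*np.pi,60,endpoint=False):
            rr,cc=proj(im,(c[0]+r*np.cos(a),c[1]+r*np.sin(a),z));cv2.circle(p,(int(cc*f+1),int(rr*f+1)),1,col,-1)
    circ(t,t[2]-.0425,.0215,(0,255,0));circ(t,t[2]+.0605,.019,(255,255,0));circ((.593,.1405),.014,.027,(255,0,0));circ((.482,.0795),.014,.023,(255,0,0))
    return p[y:y+h,x:x+w]
o=np.zeros((600,800,3),np.uint8);o[:,:400]=crop(im,2,200,420,600,400);o[:300,400:]=crop(sd,4,680,1120,300,400);o[300:,400:]=crop(sc,4,640,950,300,400)
cv2.imwrite('pics/ov4.png',o)
E
```

```text
22.8333 [0.59247551 0.14052165 0.07640004] [[0.157, 0.988, -0.009], [0.988, -0.157, 0.0], [-0.001, -0.009, -1.0]] [ 1.00313592 -0.69189865 -0.88846829] 0.481935003566215
scene 0.77 [189. 286.] [0.5957 0.1514 0.0854]
side 0.57 [229. 309.] [0.5941 0.1372 0.0854]
wrist 0.93 [253. 322.] [0.5916 0.1402 0.0854]
tool delta for tcp->target cm [ 0.01  0.05 -0.  ]
[0.59222479 0.14049932 0.07624474]
base [(0.72, [213.3, 321.6]), (0.41, [389.4, 205.2])] pred (np.float64(217.17006876557545), np.float64(323.5407124704281))
```

View pics/ov4.png

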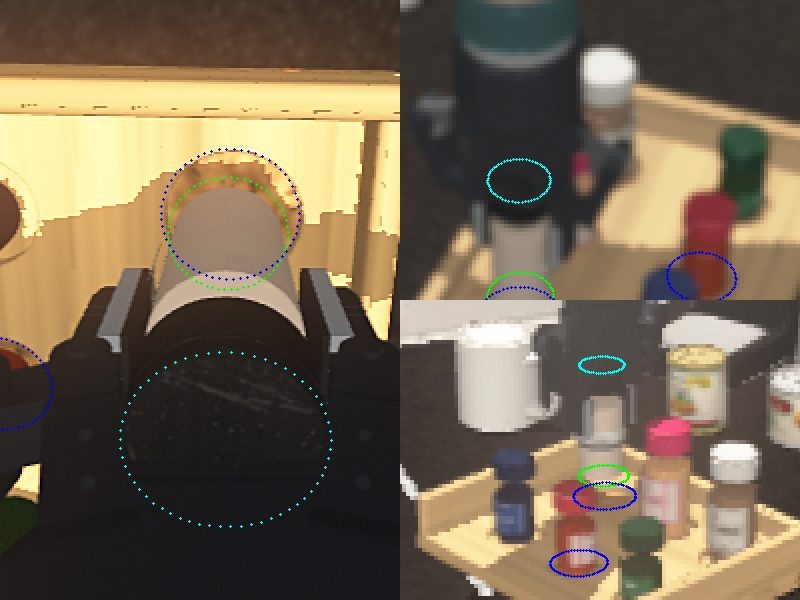

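>>> apply_moves:
  commands: [0,0,0,0,0,0,0,0,0,0,0,0,0,0,0,0]

```text
clock: 23.52
position: [0.5922, 0.1405, 0.0762]
tcp_rot: [-0.003, 0.761, 0.649, -0.004]
wrist_force: [0.4, 0.5, -1.1]
width: 0.487
```

Run:
```python
from bench import bot
s=bot.read_state();print(s['clock'],s['position'],s['width'],s['wrist_force'],s['dq']);bot.finish_job()
```

```text
23.5167 [0.59215541 0.14047271 0.07615668] 0.48700900502280114 [ 0.39931162  0.48633792 -1.06213079] [-6.10908227e-05 -1.15038562e-03  3.09118465e-04  2.14581529e-03
 -8.52305209e-04  9.19899416e-04]
the job is handed in; nothing more can be done
```

The short jar stands upright in the empty front-row hollow (the middle one) and has been released. I lowered it until I felt light contact with its base about 6 mm up, which matches the hollow's floor.

The tall jar was lifted from the worktop and carried over the rack. The arm is still holding it over the empty back-row hollow (the left one). I handed the job in at 23.5 s, with the arm still and the grip holding.

**Last checks:**
- **Position:** the gripper is within about 1 mm of the hollow's centre as I measured it. The jar's base is about 34 mm up, so about 2 cm above the board.
- **Tilt:** the gripper is tilted about 0.5°.
- **Contact:** the force readings I took during the carry stayed under about 2 N, so there was no sign of the tall jar touching anything. The other jars looked undisturbed in the pictures.

**Disagreements:** the pictures put the bases of both held jars 2–5 mm away from where the gripper position implied. The scene camera placed the tall jar about 11 mm off in y, while the side and wrist cameras agreed to about 3 mm. I went with the side and wrist cameras.

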